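# Seat a V-block centrally on a small locating table

## Robot

A 7-joint arm with a two-finger parallel gripper is mounted at the origin on the work surface; the furniture and walls round the work are solid. World frame = base frame: x ahead of the robot, y to its left, z up, the work surface at z = 0. Lengths are in m, angles in rad, forces in N, time in s.
With the tool pointing down it reaches from about 0.4 to 0.85 m from the base axis. Payload 4.5 kg.
Tool frame: the origin (TCP) lies on the centre line of the jaws, within the pads' length; the fingertips stand ahead of it and the grasp point (between the pads) lies 3 mm ahead of it (r.finger_overhang is the z of the fingertips in the tool frame, in m); z points along the fingers, y is the direction in which the jaws open and shut (so a half turn about z gives the same grasp; the last joint's range is limited). The gripper opens to 88 mm and grips with 3 to 60 N. Pads are 18 mm wide; open, the fingers measure 123 mm over their backs; the gripper's body (75 mm by 187 mm) begins 45 mm behind the grasp point.
Start: joints at [1.326, 0.689, -0.195, 1.565, 0.157, 0.902, -0.215], TCP at [0.172, -0.601, 0.261] pointing down, gripper open.
Joint ranges: [-3.01, 3.01], [-0.46, 2.08], [-1.47, 1.51], [0.13, 2.56], [-1, 4.14], [0.04, 2.09], [-2.66, 2.66]. Speed limits (rad/s): [2.57, 2.57, 3.14, 3.14, 3.14, 3.14, 3.14].

## Interface

Orientations are given as a unit quaternion [x, y, z, w].
In Python, from plant import get_state, snapshot, camera_model, workorder, boxes_of, mark_of, r gives the robot as it stands.
- The arm moves only by the tool jog_arm, never from a script. Its argument "rows" is a list of rows, each a list of 2 entries, a list of its own where there are three numbers: the shift along the tool's x, y, z normalised to -1 to 1, where 1 is 75 cm, then the turn about the tool's z normalised to -1 to 1, where 1 is 2 rad. A call has 1 to 20 rows; each row is the pose to reach, as a shift and turn from the pose commanded when the call began, along the tool's axes at that moment; what a row does not reach only later rows make up. A row lasts 1/12 s, in which the tool goes at most 41.7 mm and 7.16 degrees, less where a joint would pass 70% of its speed; a pose out of reach is approached as far as the arm can. A call with a number of a shift or a turn outside -1 to 1 is refused whole. A call with a gripper value outside its range is refused whole. "gripper" is the finger opening in mm, from 0 to 88.1, set as the call begins (left out, the last holds). The fingers move at their own pace and stop on an object; "newtons" is the grip in N (left out, the last holds). Time passes only in rows, so rows that repeat a pose let the fingers close. It gives the time, the measured TCP pose, the force and the opening at its end, in the units of the state.
- get_state(): the state, without advancing time (a new reading comes with each control period).
- snapshot(name): name is "side" or "top"; returns the picture (400x640x3 uint8, red, green, blue); there is no depth.
- camera_model(name): a dict with "mtx" (3x3 intrinsics, pixels), "extrinsics" (4x4, takes a point from camera to world coordinates). Camera axes: x right, y up, looking along -z (the intrinsics and any distortion apply to the point x, -y, -z); pixel columns grow to the right and rows downward; lengths in m; the calibration is good to about 2 mm. A picture is of the moment at which its call begins. camera_model takes no time and is no camera call.
- workorder.finish_job(): hands the job in, once; it reports no verdict.
Trained networks look in the newest picture that a camera, given by its name, has taken for a name from the list of things; names that differ only in an ending like _2 or _b are one class to them, and where a whole thing is asked for, a point or a joint stands for the part that bears it (a point fixed in the world has none). Each returns a list of dicts, best first, with "p" (0 to 1); they miss things now and then, are a little off and sometimes report something else, mostly with a low value. They report only what shows in the picture. A call takes as long as a camera call. They do not tell look-alikes from the thing itself.
- boxes_of(thing, camera): "rect" ([left, top, right, bottom] in pixels, round what is visible of it).
- mark_of(thing, camera): "pixel" ([row, column] in pixels: a listed point, or the origin of a listed thing).
The state is a dict: "clock": time; "q": joint angles; "qd": joint speeds; "joint_torque": joint torques, N m; "tool_pos": TCP position; "eef_rot": TCP orientation; "contact_force": force on the tool from outside, world axes, zero at the start; "moment": the same for the moment, N m; "opening": opening from 0.0 (shut) to 1.0 (fully open).
Only numpy, scipy, OpenCV 4.12 (cv2) and the standard library are available. Lean on these libraries where they do the work, as an engineer would, in place of code of your own. Each camera call takes 0.05 s, during which the arm holds its last target.

## Task

Put the steel V-block, V upward, onto the small slide-mounted table and centre it up there by feel: slide it along the table top against the back stop and press until it bears firmly, then, keeping it against the back stop, slide it sideways against the side stop and press again, a moment each time and gently (about ten newtons; never ram the stops, and keep the gripper itself from bearing on the table). Leave it flush to both stops, so that it is centred with no edge overhanging, and let go without disturbing the other parts on the bench.

Things in the scene. Friction and masses are not known exactly. Their poses are not given: they have to be found in the camera images.
- vee: the V-block, bare steel, 0.3 to 0.5 kg: 40 mm along its x, 48 mm along its y, 36 mm high, four upright flat sides; the 90-degree V runs along its x in the top face (the two flat y sides reach full height). Origin at the centre of its underside, z up. It stands loose on the bench; its x axis starts within 0.5 rad of the world's +x
- vee_centre (a point): centre of the V-block, 18 mm above its underside, axes as vee. Grip it across the two y sides (48 mm)
- table: locating table: base (84 x 92 x 8 mm) fixed to the bench, two locked slides, and a flat steel top with two rigid stop bars. Nothing of it moves, but the slides were left off centre: the whole top, stops included, stands up to 5 mm off the base along x and up to 5 mm along y, differently each time. No measured pose shows this: find the stops by touch. Origin: middle of the base's underside, z up
- table_centre (a point): 50 mm above the middle of the BASE, level with the top's upper face; x is at most 0.35 rad from the world's +x; the V-block's x goes along it. The top is 48 mm (x) by 56 mm (y), 13 mm thick; its own middle is up to 5 mm from this point in x and in y. Against both stops the V-block is centred on the top, 4 mm in from each edge
- back_nominal (a point): where the middle of the BACK STOP's inner face (looks to the table's -x) would be with the slides centred: 20 mm from table_centre along +x, 4 mm above the top's face; really up to 5 mm off. The stop is a dark steel bar across the top's +x edge, 40 mm long, 8 mm thick, standing 8 mm above the face
- side_nominal (a point): the same for the SIDE STOP (inner face looks to the table's -y): 24 mm from table_centre along +y, 4 mm above the top's face; really up to 5 mm off. A dark bar along the top's +y edge, 32 mm long, 8 mm thick, standing 8 mm above the face; fingertips holding the block's y sides must stay higher than that to pass over it
- bush_a: bystander: tan turned bush, 30 mm across, 22 mm high, origin under its centre
- bush_b: bystander: grey turned bush, 24 mm across, 30 mm high, origin under its centre
- sand: bystander: black rubber sanding block, 42 x 70 x 30 mm, origin under its centre
Not all that is in view belongs to the job. Of the things that look like the table, the larger one is meant.

How it is judged:
By the outcome, as a careful person would: the job done as asked, in the order asked, and still so for the second after the job is handed in, with the robot touching nothing.
It also fails if it takes over 54 s, if anything falls off the work surface, if the arm or the gripper's body presses on something with over 40 N, if the wrist force passes 120 N, or if a joint passes its speed limit or range.

## Working session

There is one attempt and no reset: what is moved stays moved. The work goes in short steps, Python scripts to look and compute and a tool call to move; the robot and the scene stay as the last step left them, time stands still between calls to the robot, and variables do not carry over. Pictures are saved under pics/ and viewed, and the job is handed in when it is done.

Besides the shell and the picture viewer there is one more tool, called after "Emit:" as name(argument=value, ...) on one line, values as JSON. jog_arm: Moves the arm, as the interface text tells. Scaled input: -1 to 1 covers 75 cm each way for a shift and 2 rad each way for a turn. Its arguments: {"type":"object","properties":{"rows":{"type":"array"},"gripper":{"type":"number"},"newtons":{"type":"number"}},"required":["rows"]}

```bash
ls -la; mkdir -p pics
python3 - <<'E'
from plant import *
import cv2, numpy as np
print(get_state()); print(r.finger_overhang)
for n in ["side","top"]:
    im=snapshot(n); cv2.imwrite(f"pics/{n}0.png",im[:,:,::-1])
    c=camera_model(n); print(n,c)
    for t in ["vee","vee_centre","table","table_centre","back_nominal","side_nominal","bush_a","bush_b","sand"]:
        print(t,"M",[(round(d['p'],2),np.round(d['pixel'],1).tolist()) for d in mark_of(t,n)][:4])
        if t in("vee","table","sand","bush_a"): print("   B",[(round(d['p'],2),np.round(d['rect']).tolist()) for d in boxes_of(t,n)][:4])
print(get_state()['clock'])
E
```

```text
total 12
drwxr-xr-x  3 agent agent 4096 Dec  7 02:32 .
drwxr-xr-x 23 root  root  4096 Dec  7 02:32 ..
drwxr-xr-x  2 agent agent 4096 Dec  7 02:32 pics
{'clock': 0.0, 'q': array([ 1.32578944,  0.68996718, -0.19448819,  1.56633788,  0.15729685,
        0.90250604, -0.21509354]), 'qd': array([-7.23891321e-04, -6.83614503e-04,  3.69388146e-04,  1.17447132e-03,
       -1.00574323e-03, -9.71143422e-05,  1.81158199e-04]), 'joint_torque': array([ 2.16493127e-04, -5.27563512e+01, -1.26640566e+00, -1.53428507e+01,
       -5.25018037e-02,  6.60380727e-03,  1.88407257e-04]), 'tool_pos': array([ 0.17178448, -0.6003132 ,  0.25992147]), 'eef_rot': array([ 9.90293910e-01,  1.38986101e-01, -2.00586817e-04, -8.92193967e-04]), 'contact_force': array([-0.06594143,  0.28570205, -0.07141235]), 'moment': array([-0.01565357,  0.01162578, -0.01510854]), 'opening': 0.9982430413147111}
0.022
side {'mtx': array([[475.34195359,   0.        , 314.00915213],
       [  0.        , 475.34195359, 205.42241211],
       [  0.        ,   0.        ,   1.        ]]), 'extrinsics': array([[ 0.41326304, -0.67977341,  0.605
[... 1550 characters left out ...]
[299.0, 396.9])]
table M [(0.85, [131.2, 264.2]), (0.77, [221.8, 344.7])]
   B [(0.86, [250.0, 117.0, 279.0, 141.0]), (0.67, [318.0, 202.0, 366.0, 242.0])]
table_centre M [(0.93, [212.5, 342.1]), (0.93, [122.2, 264.3])]
back_nominal M [(0.86, [207.7, 344.4]), (0.59, [117.8, 264.7])]
side_nominal M [(0.68, [214.8, 335.1])]
bush_a M [(0.51, [286.4, 332.1]), (0.46, [172.3, 328.9])]
   B [(0.68, [330.0, 280.0, 339.0, 290.0]), (0.58, [323.0, 163.0, 332.0, 180.0]), (0.25, [383.0, 288.0, 413.0, 310.0])]
bush_b M [(0.51, [286.4, 332.1]), (0.46, [172.3, 328.9])]
sand M [(0.8, [177.6, 277.4]), (0.69, [221.1, 340.6])]
   B [(0.77, [266.0, 158.0, 293.0, 184.0]), (0.75, [320.0, 203.0, 366.0, 245.0])]
1.4
```

View pictures.

View pics/side0.png

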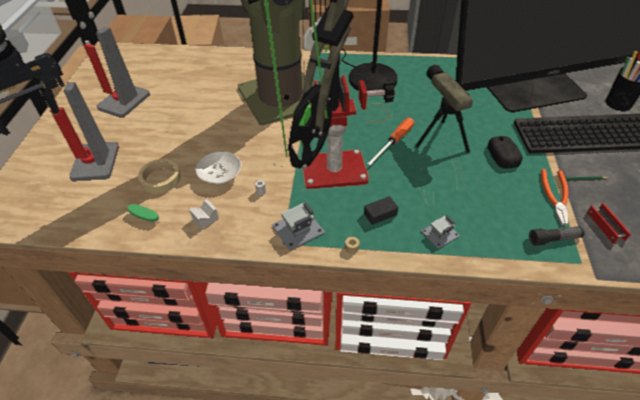

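View pics/top0.png

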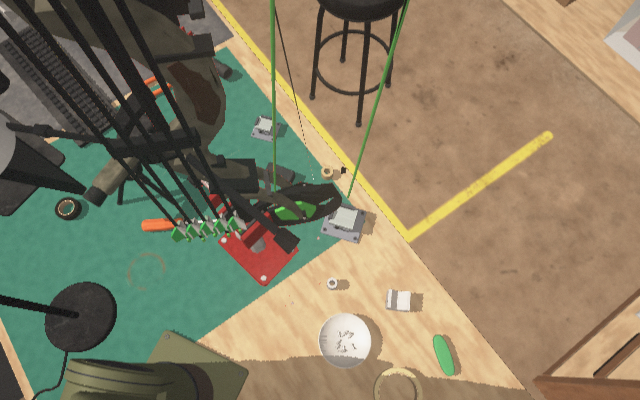

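Run:
```python
import cv2
for n,(x0,y0,x1,y1) in {"side":(180,170,470,270),"top":(240,105,430,320)}.items():
    im=cv2.imread(f"pics/{n}0.png")[y0:y1,x0:x1]
    k=min(800//(x1-x0),600/(y1-y0)); k=2.7 if n=="top" or n=="side" else k
    cv2.imwrite(f"pics/{n}0c.png",cv2.resize(im,None,fx=k,fy=k,interpolation=cv2.INTER_CUBIC))
def cr(n,x0,y0,x1,y1,k):
    im=cv2.imread(f"pics/{n}0.png")[y0:y1,x0:x1]; return cv2.resize(im,None,fx=k,fy=k,interpolation=cv2.INTER_CUBIC)
import numpy as np
a=cr("top",305,190,380,255,5); b=cr("side",265,190,340,255,5)
cv2.imwrite("pics/tab.png",np.hstack([a,b]))
a=cr("top",370,270,430,330,6); b=cr("side",180,180,240,240,6)
cv2.imwrite("pics/vee.png",np.hstack([a,b]))
```

```text
(no output)
```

View pics/tab.png

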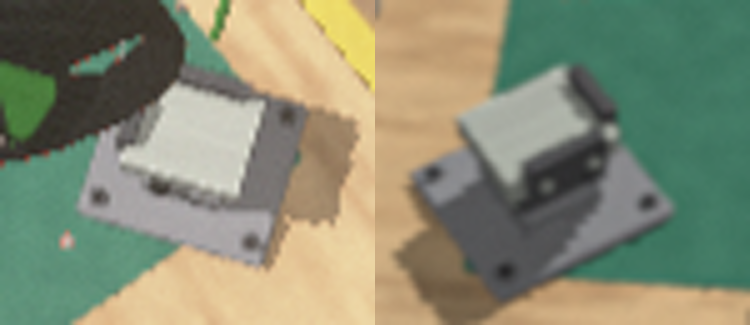

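View pics/vee.png

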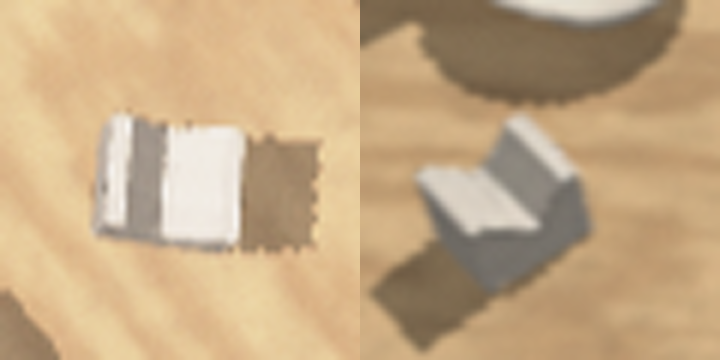

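View pics/side0c.png

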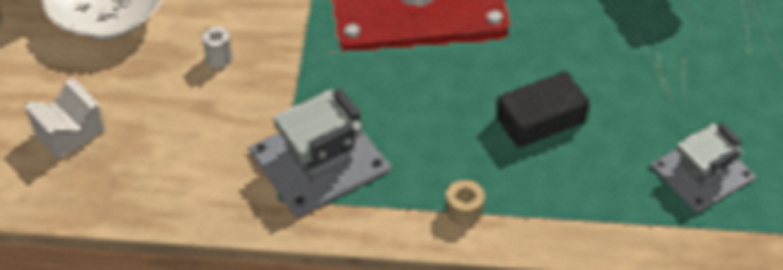

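View pics/top0c.png

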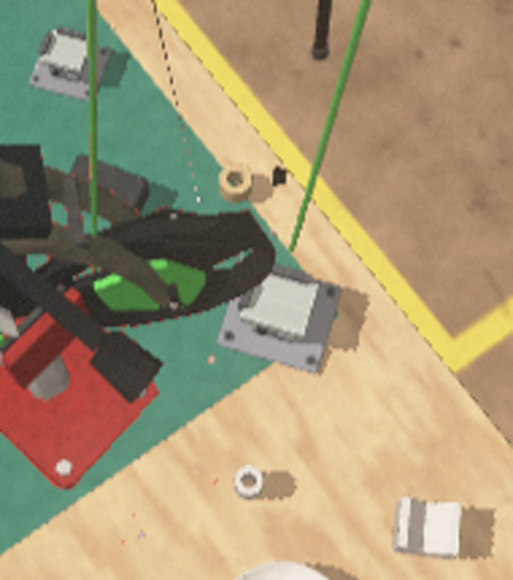

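Run:
```python
import cv2, numpy as np
def cr(n,x0,y0,x1,y1,k,out):
    im=cv2.imread(f"pics/{n}0.png")[y0:y1,x0:x1]; im=cv2.resize(im,None,fx=k,fy=k,interpolation=cv2.INTER_CUBIC)
    for x in range(x0,x1,5):
        cv2.line(im,(int((x-x0+.5)*k),0),(int((x-x0+.5)*k),6 if x%10 else 14),(0,0,255),1)
        if x%10==0: cv2.putText(im,str(x),(int((x-x0+.5)*k)-12,26),0,.4,(0,0,255),1)
    for y in range(y0,y1,5):
        cv2.line(im,(0,int((y-y0+.5)*k)),(6 if y%10 else 14,int((y-y0+.5)*k)),(0,0,255),1)
        if y%10==0: cv2.putText(im,str(y),(16,int((y-y0+.5)*k)+4),0,.4,(0,0,255),1)
    cv2.imwrite(out,im)
cr("top",310,195,375,245,12,"pics/g1.png")
cr("side",268,198,328,250,11,"pics/g2.png")
cr("top",380,284,420,316,16,"pics/g3.png")
cr("side",184,196,224,234,15,"pics/g4.png")
```

```text
(no output)
```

View pics/g1.png

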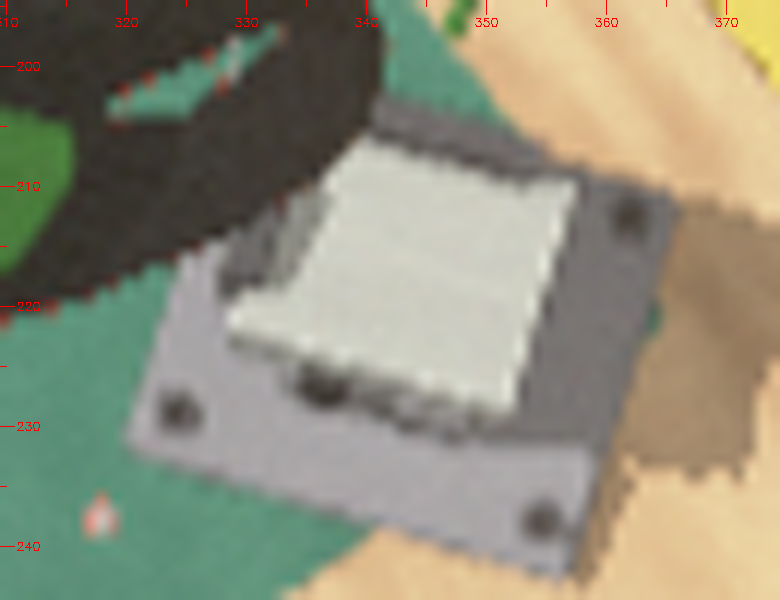

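View pics/g2.png

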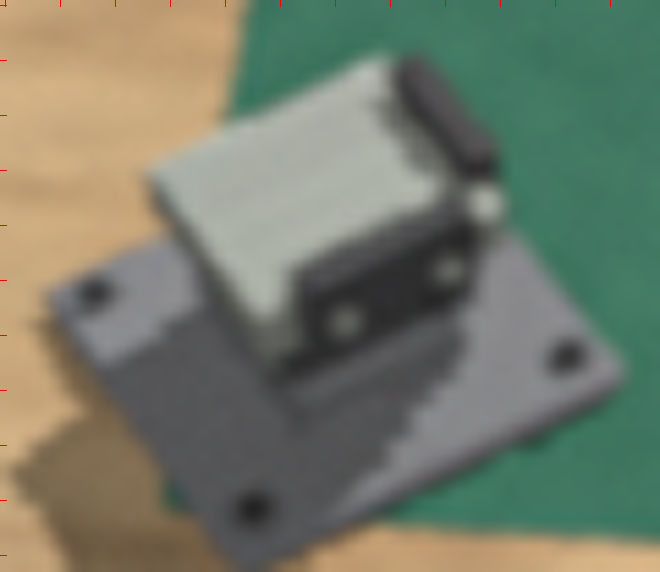

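View pics/g3.png

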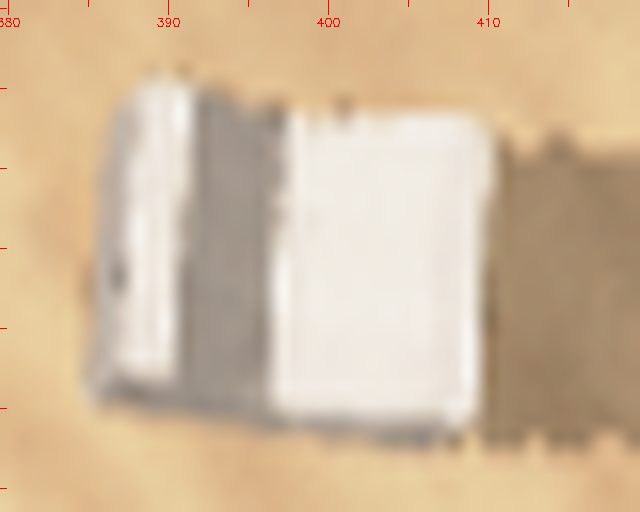

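View pics/g4.png

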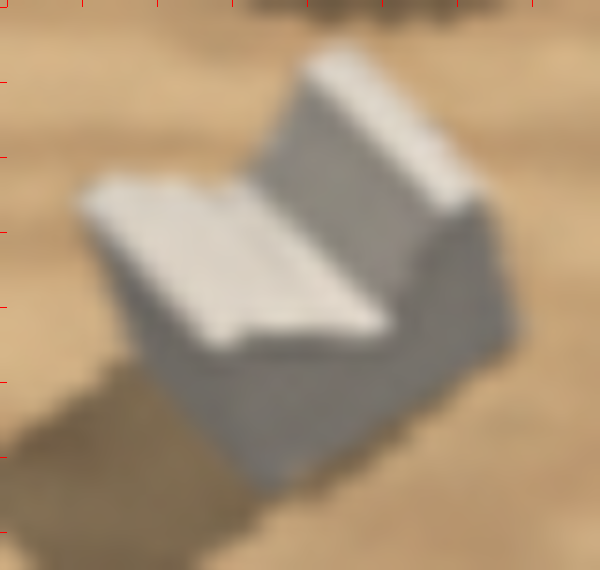

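```bash
cat > h.py <<'E'
import numpy as np, itertools
from plant import *
from scipy.optimize import least_squares
def proj(n,P):
    c=camera_model(n); T=np.linalg.inv(c['extrinsics']); P=np.atleast_2d(P)
    p=P@T[:3,:3].T+T[:3,3]; p=p*[1,-1,-1]; q=p@c['mtx'].T; return q[:,:2]/q[:,2:]
def rz(a): c,s=np.cos(a),np.sin(a); return np.array([[c,-s,0],[s,c,0],[0,0,1]])
def tri(pt,ps):
    f=lambda X: np.r_[proj('top',X)[0]-pt,proj('side',X)[0]-ps]
    s=least_squares(f,[.5,-.4,.02]); return s.x,s.fun
E
python3 - <<'E'
from h import *
print("base centre",tri([343.15,220.6],[297.6,227.0]))
print("table_centre net",tri([342.1,212.5],[298,213.6]))
print("vee_centre net",tri([396.9,299.0],[207.6,211.9]))
print("back",tri([344.4,207.7],[299.6,219.6]),"side",tri([335.1,214.8],[306.2,212.5]))
print("bush_b",tri([332.1,286.4],[259.2,190.4]),"bush_a",tri([328.9,172.3],[351.8,247.6]),"sand",tri([277.4,177.6],[383.1,214.1]))
# holes: order by nearest
th=np.array([[324.5,228.8],[354.75,237.8],[361.8,212.4]]); sh=np.array([[276.1,224.1],[319.1,229.8],[290.5,243.7]])
# backproject at z=8mm
def bp(n,px,z):
    return least_squares(lambda v: proj(n,[v[0],v[1],z])[0]-px,[.5,-.4]).x
for t in th: print("top hole",bp('top',t,.008))
for t in sh: print("side hole",bp('side',t,.008))
for t in [(319.9,231.2),(357,242.4),(366.2,211.6)]: print("top corner",bp('top',t,.008))
for t in [(271.8,224.3),(324.3,231.1),(288.9,248.)]: print("side corner",bp('side',t,.008))
for t in [(387.9,288.8),(410.1,290.7),(409.2,310.1),(386.7,306.9)]: print("vt",bp('top',t,.036))
for t in [(188.7,208.8),(197.8,218.8),(206.2,198.5),(216.,208.2)]: print("vs",bp('side',t,.036))
for t in [(201,228.3),(218,218)]: print("vs0",bp('side',t,0))
E
```

```text
base centre (array([ 0.4869295 , -0.1514297 ,  0.00542706]), array([ 0.17393319,  0.12133113,  0.19307637, -0.0592009 ]))
table_centre net (array([ 0.48835302, -0.14728617,  0.05240782]), array([ 0.74709136,  0.52704783,  0.83826187, -0.26289092]))
vee_centre net (array([ 0.36623398, -0.32860578,  0.01769029]), array([-1.32008815, -0.75083676, -1.56976237,  0.29738505]))
back (array([ 0.50232061, -0.14840849,  0.04827289]), array([ 1.24344128,  0.87778459,  1.3762822 , -0.43218843])) side (array([ 0.48207902, -0.12937696,  0.03864516]), array([-0.72123919, -0.51618291, -0.8143938 ,  0.26275843]))
bush_b (array([ 0.33540657, -0.18986612, -0.00263259]), array([-0.04058831, -0.02659091, -0.05066179,  0.01361024])) bush_a (array([ 0.5887926 , -0.06758179,  0.00360058]), array([-0.22018429, -0.16887333, -0.22835246,  0.08389859])) sand (array([ 0.52713735,  0.04632961, -0.00751329]), array([-0.45459249, -0.37951536, -0.50878285,  0.2164212 ]))
top hole [ 0.44942077 -0.11932156]
top hole [ 0.4587145  -0.19265732]
top hole [ 0.52353067 -0.18345936]
side hole [ 0.46028064 -0.1934103 ]
side hole [ 0.5167899  -0.11216561]
side hole [ 0.52520799 -0.18501439]
top corner [ 0.43958535 -0.11192093]
top corner [ 0.45067342 -0.20174653]
top corner [ 0.52975447 -0.19224305]
side corner [ 0.45665346 -0.20245423]
side corner [ 0.52509788 -0.10321362]
side corner [ 0.53445073 -0.19261636]
vt [ 0.37460167 -0.30441993]
vt [ 0.39075772 -0.3497875 ]
vt [ 0.35131356 -0.36239246]
vt [ 0.33762179 -0.31616399]
vs [ 0.35620929 -0.36262334]
vs [ 0.39382969 -0.35172461]
vs [ 0.34268249 -0.31792637]
vs [ 0.3810497  -0.30597761]
vs0 [ 0.39217735 -0.35127065]
vs0 [ 0.37929935 -0.30712858]
```

Run:
```python
from h import *
def bp(n,px,z):
    return least_squares(lambda v: proj(n,[v[0],v[1],z])[0]-px,[.5,-.4]).x
C={'top':np.array([.48648,-.15139]),'side':np.array([.48853,-.15279])}
y=.125; R=np.array([[np.cos(y),np.sin(y)],[-np.sin(y),np.cos(y)]])
def L(n,u,v,z,lab):
    px=(310+u/12-.5,195+v/12-.5) if n=='top' else (268+u/11-.5,198+v/11-.5)
    print(n,lab,np.round(1000*R@(bp(n,px,z)-C[n]),1))
L('top',578,185,.05,'+x-y'); L('top',510,413,.05,'-x-y'); L('top',228,325,.05,'-x+y')
L('top',540,178,.05,'back inner,-y end'); L('top',372,140,.058,'back top inner')
L('top',545,155,.058,'back top outer -y end');L('top',268,290,.05,'side inner -x')
L('side',150,175,.05,'-x-y'); L('side',385,52,.05,'-x+y');L('side',258,348,.05,'+x-y')
L('side',295,268,.058,'back top inner -y'); L('side',445,200,.058,'back top inner+y');L('side',390,90,.05,'side inner -x')
# predicted TCP yaw etc
```

```text
top +x-y [ 20.5 -26.3]
top -x-y [-27.  -26.4]
top -x+y [-26.2  29.2]
top back inner,-y end [ 19.7 -19. ]
top back top inner [14.7 13.3]
top back top outer -y end [ 21.6 -18.9]
top side inner -x [-17.3  24. ]
side -x-y [-22.  -26.5]
side -x+y [-25.   29.8]
side +x-y [ 27.8 -30.1]
side back top inner -y [ 20.2 -17. ]
side back top inner+y [21.  16.6]
side side inner -x [-15.6  25.4]
```

```bash
cat >> h.py <<'E'
def yawof(q): # tool pointing down
    return 2*np.arctan2(q[1],q[0])
def mv(cmd,tgt,tyaw):
    """cmd=(x,y,z,yaw); print normalised tool shifts"""
    cmd=np.array(cmd,float); d=np.array(tgt)-cmd[:3]; a=cmd[3]
    xt=np.array([np.cos(a),np.sin(a),0]); yt=np.array([np.sin(a),-np.cos(a),0])
    s=np.array([d@xt,d@yt,-d[2]])/.75
    t=-(tyaw-a)/2.0
    n=np.linalg.norm(d)/.0417
    print("shift",np.round(s,4),"turn",round(t,4),"rows>=",round(n,1),'deg rows',round(abs(np.degrees(tyaw-a))/7.16,1))
def bp(n,px,z):
    return least_squares(lambda v: proj(n,[v[0],v[1],z])[0]-px,[.5,-.4]).x
E
python3 - <<'E'
from h import *
s=get_state(); print(s['tool_pos'],yawof(s['eef_rot']))
print("bowl",bp('top',(345,340),.03),bp('top',(318,340),.03))
c=(0.172,-.601,.261,yawof(s['eef_rot']))
mv(c,(.366,-.334,.12),.30)
E
```

```text
[ 0.17205321 -0.60086685  0.26071844] 0.2788554670816721
bowl [ 0.23893289 -0.26186614] [ 0.21543342 -0.21024646]
shift [ 0.3467 -0.271   0.188 ] turn -0.0106 rows>= 8.6 deg rows 0.2
```

Candidates: for the V-block there is only one grey V-shaped piece, at side (205,213) and top (397,300). The bush at (259,190) and the bowl are not it. For the table there are two look-alikes: side (299,225) is the larger, with a base measured at about 80 x 90 mm, and side (440,232) is the smaller decoy. I choose the larger, and the crops confirm it: back stop at +x, side stop at +y. The vee is at about (0.366, -0.334) with yaw 0.30. The table is at about (0.4875, -0.152) with yaw 0.125.

Emit:
jog_arm(rows=[[[0.1,-0.08,0.03],0],[[0.2,-0.16,0.08],0],[[0.27,-0.21,0.13],-0.01],[[0.32,-0.25,0.17],-0.01],[[0.347,-0.271,0.188],-0.0106],[[0.347,-0.271,0.188],-0.0106],[[0.347,-0.271,0.188],-0.0106],[[0.347,-0.271,0.188],-0.0106],[[0.347,-0.271,0.188],-0.0106],[[0.347,-0.271,0.188],-0.0106],[[0.347,-0.271,0.188],-0.0106],[[0.347,-0.271,0.188],-0.0106]], gripper=68, newtons=20)

```text
clock: 2.4
tool_pos: [0.366, -0.3349, 0.12]
eef_rot: [0.989, 0.149, -0.0, 0.001]
contact_force: [-0.1, -0.1, 0.5]
opening: 0.77
```

Run:
```python
from h import *
import cv2
s=get_state(); print(s['tool_pos'],yawof(s['eef_rot']),s['contact_force'])
a=snapshot('top');b=snapshot('side')
a=cv2.resize(a[250:350,340:440],None,fx=4,fy=4);b=cv2.resize(b[150:250,150:250],None,fx=4,fy=4)
cv2.imwrite("pics/p1.png",np.hstack([a,b])[:,:,::-1])
mv((.366,-.334,.12,.30),(.366,-.334,.0345),.30)
```

```text
[ 0.36598889 -0.33492884  0.12000532] 0.29918921327222436 [-0.07830438 -0.05552115  0.45852114]
shift [0.    0.    0.114] turn -0.0 rows>= 2.1 deg rows 0.0
```

View pics/p1.png

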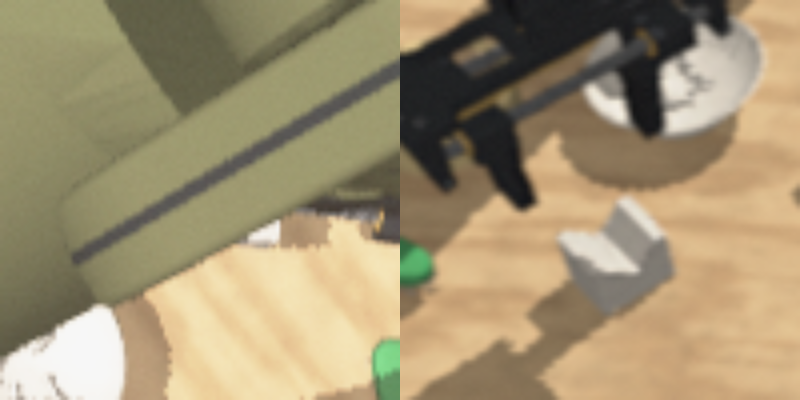

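Run:
```python
from h import *
print(proj('side',[.366,-.335,.098]))
for s in (1,-1): print(proj('side',np.array([.366,-.335,.098])+rz(.3)@[0,s*.034,0]))
```

```text
[[196.11657102 189.06220346]]
[[209.32247459 181.42071185]]
[[182.53303894 196.92220682]]
```

The side view shows the open fingertips straddling the V-block, with their midpoint within about 2 px of the prediction. Descending and gripping.

Emit:
jog_arm(rows=[[[0,0,0.04],0],[[0,0,0.08],0],[[0,0,0.1],0],[[0,0,0.114],0],[[0,0,0.114],0],[[0,0,0.114],0]])

```text
clock: 3.0
tool_pos: [0.3659, -0.3347, 0.0345]
eef_rot: [0.989, 0.149, -0.0, 0.0]
contact_force: [-0.1, -0.1, -0.8]
opening: 0.77
```

Emit:
jog_arm(rows=[[[0,0,0],0],[[0,0,0],0],[[0,0,0],0],[[0,0,0],0],[[0,0,0],0],[[0,0,0],0],[[0,0,0],0],[[0,0,0],0]], gripper=40, newtons=25)

```text
clock: 3.67
tool_pos: [0.3664, -0.3338, 0.0351]
eef_rot: [0.989, 0.15, 0.0, 0.0]
contact_force: [-0.7, 3.0, 7.2]
opening: 0.544
```

Run:
```python
from h import *
print(get_state()['moment'])
mv((.366,-.334,.0345,.30),(.366,-.334,.12),.30)
mv((.366,-.334,.0345,.30),(.4802,-.1581,.12),.125)
```

```text
[0.30703236 0.16068622 0.0346924 ]
shift [ 0.     0.    -0.114] turn -0.0 rows>= 2.1 deg rows 0.0
shift [ 0.2148 -0.1791 -0.114 ] turn 0.0875 rows>= 5.4 deg rows 1.4
```

Emit:
jog_arm(rows=[[[0,0,-0.03],0],[[0,0,-0.07],0],[[0,0,-0.114],0],[[0,0,-0.114],0],[[0,0,-0.114],0],[[0,0,-0.114],0]])

```text
clock: 4.17
tool_pos: [0.366, -0.3336, 0.1193]
eef_rot: [0.989, 0.149, -0.0, -0.0]
contact_force: [0.4, -0.8, -3.7]
opening: 0.538
```

Emit:
jog_arm(rows=[[[0.04,-0.03,0],0.02],[[0.08,-0.06,0],0.04],[[0.12,-0.1,0],0.06],[[0.16,-0.13,0],0.08],[[0.19,-0.155,0],0.0875],[[0.205,-0.17,0],0.0875],[[0.2148,-0.1791,0],0.0875],[[0.2148,-0.1791,0],0.0875],[[0.2148,-0.1791,0],0.0875],[[0.2148,-0.1791,0],0.0875]])

```text
clock: 5.0
tool_pos: [0.479, -0.1599, 0.1192]
eef_rot: [0.998, 0.061, -0.001, 0.001]
contact_force: [-0.3, -0.3, -3.1]
opening: 0.539
```

Run:
```python
from h import *
import cv2
s=get_state(); print(s['tool_pos'],yawof(s['eef_rot']),s['contact_force'],s['moment'],s['opening'])
a=snapshot('top');b=snapshot('side')
a=cv2.resize(a[170:270,295:395],None,fx=4,fy=4,interpolation=2);b=cv2.resize(b[160:260,250:350],None,fx=4,fy=4,interpolation=2)
cv2.imwrite("pics/p2.png",np.hstack([a,b])[:,:,::-1])
```

```text
[ 0.47897381 -0.15986363  0.11919979] 0.12224031515617774 [-0.30712338 -0.29085219 -3.06135918] [-0.02977829 -0.03740689  0.02570013] 0.5388788713232784
```

View pics/p2.png

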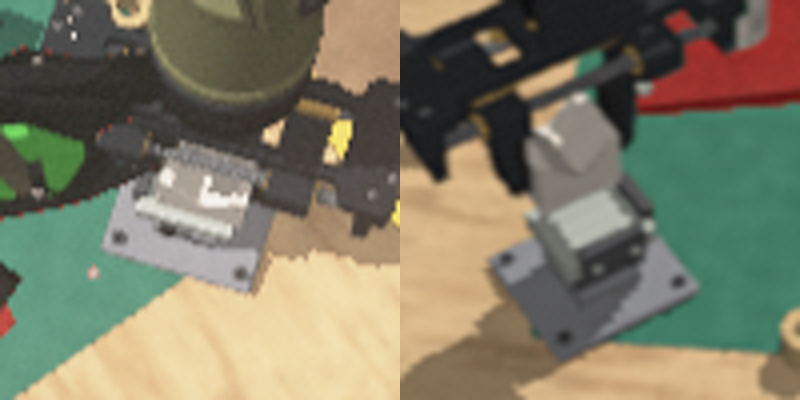

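Emit:
jog_arm(rows=[[[0,0,0.015],0],[[0,0,0.027],0],[[0,0,0.0373],0],[[0,0,0.0373],0],[[0,0,0.0373],0],[[0,0,0.0373],0]])

```text
clock: 5.6
tool_pos: [0.4805, -0.1581, 0.0918]
eef_rot: [0.998, 0.062, -0.0, 0.0]
contact_force: [0.6, -0.2, -3.2]
opening: 0.541
```

```bash
cat >> h.py <<'E'
def st(cz=None):
    s=get_state(); C=np.array([.4875,-.1521]); y=.125
    R=np.array([[np.cos(y),np.sin(y)],[-np.sin(y),np.cos(y)]])
    print("t",round(s['clock'],2),"pos",np.round(s['tool_pos'],4),"yaw",round(yawof(s['eef_rot']),4),"tab xy mm",np.round(1000*R@(s['tool_pos'][:2]-C),2))
    f=s['contact_force']; m=s['moment']
    print(" F table",np.round(R@f[:2],2),round(f[2],2),"M table",np.round(R@m[:2],3),round(m[2],3),"open",round(88.1*s['opening'],2),"q",np.round(s['eef_rot'],4))
E
python3 -c "
from h import *
st()
import cv2
a=snapshot('top');b=snapshot('side')
a=cv2.resize(a[190:250,310:370],None,fx=6.5,fy=6.5,interpolation=2);b=cv2.resize(b[190:250,265:325],None,fx=6.5,fy=6.5,interpolation=2)
cv2.imwrite('pics/p3.png',np.hstack([a,b])[:,:,::-1])"
```

```text
t 5.6 pos [ 0.4805 -0.1581  0.0918] yaw 0.1247 tab xy mm [-7.72 -5.1 ]
 F table [ 0.55 -0.31] -3.19 M table [0.009 0.013] 0.038 open 47.66 q [ 9.981e-01  6.230e-02 -0.000e+00  1.000e-04]
```

View pics/p3.png

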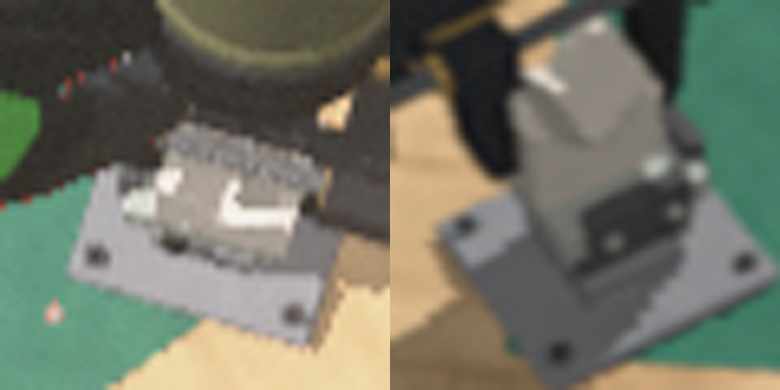

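Emit:
jog_arm(rows=[[[0,0,0.0025],0],[[0,0,0.005],0],[[0,0,0.0065],0],[[0,0,0.0065],0],[[0,0,0.0065],0]])

```text
clock: 6.12
tool_pos: [0.4805, -0.1579, 0.0868]
eef_rot: [0.998, 0.062, -0.0, -0.0]
contact_force: [-0.2, 0.3, -3.2]
opening: 0.54
```

```bash
python3 -c "
from h import *
st()"
```

```text
t 6.12 pos [ 0.4805 -0.1579  0.0868] yaw 0.1251 tab xy mm [-7.71 -4.87]
 F table [-0.15  0.34] -3.23 M table [0.056 0.015] -0.022 open 47.54 q [ 9.98e-01  6.25e-02 -1.00e-04 -0.00e+00]
```

Emit:
jog_arm(rows=[[[0,0,0.0007],0],[[0,0,0.0013],0],[[0,0,0.0013],0],[[0,0,0.0013],0]])

```text
clock: 6.45
tool_pos: [0.4805, -0.1579, 0.0859]
eef_rot: [0.998, 0.062, -0.0, 0.0]
contact_force: [-0.1, 0.7, -3.5]
opening: 0.549
```

```bash
python3 -c "
from h import *
st()"
```

```text
t 6.45 pos [ 0.4805 -0.1579  0.0859] yaw 0.125 tab xy mm [-7.68 -4.92]
 F table [-0.03  0.76] -3.47 M table [ 0.076 -0.021] 0.006 open 48.33 q [ 0.998   0.0625 -0.      0.    ]
```

Emit:
jog_arm(rows=[[[0,0,0.0007],0],[[0,0,0.0013],0],[[0,0,0.0013],0],[[0,0,0.0013],0]])

```text
clock: 6.78
tool_pos: [0.4806, -0.158, 0.0851]
eef_rot: [0.998, 0.062, 0.0, 0.0]
contact_force: [-0.3, 0.9, 0.6]
opening: 0.542
```

```bash
python3 -c "
from h import *
st()"
```

```text
t 6.78 pos [ 0.4806 -0.158   0.0851] yaw 0.125 tab xy mm [-7.62 -4.94]
 F table [-0.16  0.96] 0.59 M table [0.026 0.104] 0.042 open 47.77 q [9.98e-01 6.25e-02 2.00e-04 1.00e-04]
```

Emit:
jog_arm(rows=[[[0,0,0.0004],0],[[0,0,0.0007],0],[[0,0,0.0007],0],[[0,0,0.0007],0]])

```text
clock: 7.12
tool_pos: [0.4805, -0.158, 0.0851]
eef_rot: [0.998, 0.062, 0.0, 0.0]
contact_force: [-1.0, 0.7, 7.6]
opening: 0.543
```

```bash
python3 -c "
from h import *
st()"
```

```text
t 7.12 pos [ 0.4805 -0.158   0.0851] yaw 0.1249 tab xy mm [-7.64 -4.97]
 F table [-0.95  0.81] 7.63 M table [0.214 0.233] -0.029 open 47.84 q [9.981e-01 6.240e-02 3.000e-04 1.000e-04]
```

Emit:
jog_arm(rows=[[[0,0,-0.0005],0],[[0.001,0,-0.0005],0],[[0.002,0,-0.0005],0],[[0.003,0,-0.0005],0],[[0.004,0,-0.0005],0],[[0.004,0,-0.0005],0],[[0.004,0,-0.0005],0]])

```text
clock: 7.7
tool_pos: [0.4808, -0.1579, 0.0851]
eef_rot: [0.998, 0.062, -0.002, -0.0]
contact_force: [-5.9, 0.1, 9.2]
opening: 0.545
```

```bash
python3 -c "
from h import *
st()"
```

```text
t 7.7 pos [ 0.4808 -0.1579  0.0851] yaw 0.124 tab xy mm [-7.38 -4.95]
 F table [-5.84  0.82] 9.24 M table [0.109 1.135] 0.02 open 48.04 q [ 9.981e-01  6.190e-02 -2.500e-03 -1.000e-04]
```

Emit:
jog_arm(rows=[[[0,0,-0.0005],0],[[0,0,-0.0008],0],[[0,0,-0.0008],0],[[0,0,-0.0008],0]])

```text
clock: 8.03
tool_pos: [0.4839, -0.1575, 0.0851]
eef_rot: [0.998, 0.063, 0.0, 0.0]
contact_force: [-0.9, 0.3, -1.4]
opening: 0.542
```

```bash
python3 -c "
from h import *
st()"
```

```text
t 8.03 pos [ 0.4839 -0.1575  0.0851] yaw 0.1253 tab xy mm [-4.28 -4.92]
 F table [-0.88  0.4 ] -1.43 M table [-0.047  0.067] -0.002 open 47.78 q [9.98e-01 6.26e-02 2.00e-04 0.00e+00]
```

Emit:
jog_arm(rows=[[[0.0007,0,0],0],[[0.0014,0,0],0],[[0.002,0,0],0],[[0.0027,0,0],0],[[0.0027,0,0],0]])

```text
clock: 8.45
tool_pos: [0.4859, -0.1572, 0.0853]
eef_rot: [0.998, 0.063, 0.0, 0.0]
contact_force: [0.2, -0.5, -2.7]
opening: 0.544
```

```bash
python3 -c "
from h import *
st()"
```

```text
t 8.45 pos [ 0.4859 -0.1572  0.0853] yaw 0.1253 tab xy mm [-2.25 -4.84]
 F table [ 0.16 -0.52] -2.73 M table [-0.013 -0.008] 0.007 open 47.95 q [9.98e-01 6.26e-02 3.00e-04 0.00e+00]
```

Emit:
jog_arm(rows=[[[0.0007,0,0],0],[[0.0014,0,0],0],[[0.002,0,0],0],[[0.002,0,0],0]])

```text
clock: 8.78
tool_pos: [0.4868, -0.1571, 0.0854]
eef_rot: [0.998, 0.062, -0.0, 0.0]
contact_force: [0.0, -0.4, -3.5]
opening: 0.541
```

```bash
python3 -c "
from h import *
st()"
```

```text
t 8.78 pos [ 0.4868 -0.1571  0.0854] yaw 0.125 tab xy mm [-1.37 -4.9 ]
 F table [-0.03 -0.4 ] -3.52 M table [-0.01   0.058] 0.044 open 47.7 q [ 9.98e-01  6.24e-02 -2.00e-04  0.00e+00]
```

Emit:
jog_arm(rows=[[[0.0005,0,0.0004],0],[[0.001,0,0.0004],0],[[0.0015,0,0.0004],0],[[0.0015,0,0.0004],0]])

```text
clock: 9.12
tool_pos: [0.4869, -0.1571, 0.0851]
eef_rot: [0.998, 0.062, -0.001, -0.0]
contact_force: [-3.7, -0.6, 1.7]
opening: 0.542
```

```bash
python3 -c "
from h import *
st()"
```

```text
t 9.12 pos [ 0.4869 -0.1571  0.0851] yaw 0.1246 tab xy mm [-1.22 -4.89]
 F table [-3.75 -0.17] 1.73 M table [0.031 0.871] 0.046 open 47.75 q [ 9.981e-01  6.230e-02 -1.100e-03 -1.000e-04]
```

Emit:
jog_arm(rows=[[[0.0005,0,0],0],[[0.001,0,0],0],[[0.0015,0,0],0],[[0.0015,0,0],0]])

```text
clock: 9.45
tool_pos: [0.487, -0.1571, 0.0851]
eef_rot: [0.998, 0.062, -0.002, -0.0]
contact_force: [-6.8, -0.6, 4.4]
opening: 0.539
```

```bash
python3 -c "
from h import *
st()"
```

```text
t 9.45 pos [ 0.487  -0.1571  0.0851] yaw 0.1244 tab xy mm [-1.14 -4.91]
 F table [-6.81  0.23] 4.35 M table [0.024 1.332] 0.13 open 47.51 q [ 9.981e-01  6.210e-02 -2.100e-03 -2.000e-04]
```

Emit:
jog_arm(rows=[[[0.0,0,-0.0004],0],[[0,0,-0.0006],0],[[0,0,-0.0006],0],[[0,0,-0.0006],0]])

```text
clock: 9.78
tool_pos: [0.487, -0.1571, 0.0852]
eef_rot: [0.998, 0.062, -0.002, -0.0]
contact_force: [-5.5, -1.2, 1.3]
opening: 0.539
```

```bash
python3 -c "
from h import *
st()"
```

```text
t 9.78 pos [ 0.487  -0.1571  0.0852] yaw 0.1244 tab xy mm [-1.1  -4.86]
 F table [-5.63 -0.48] 1.29 M table [-0.105  1.174] 0.057 open 47.47 q [ 9.981e-01  6.220e-02 -2.200e-03 -2.000e-04]
```

Emit:
jog_arm(rows=[[[0.0008,0,0],0],[[0.0016,0,-0.0002],0],[[0.0024,0,-0.0003],0],[[0.0032,0,-0.0004],0],[[0.0032,0,-0.0004],0],[[0.0032,0,-0.0004],0]])

```text
clock: 10.28
tool_pos: [0.4872, -0.1571, 0.0853]
eef_rot: [0.998, 0.062, -0.004, -0.0]
contact_force: [-8.3, -2.0, 2.3]
opening: 0.544
```

```bash
python3 -c "
from h import *
st()"
```

```text
t 10.28 pos [ 0.4872 -0.1571  0.0853] yaw 0.1236 tab xy mm [-0.92 -4.9 ]
 F table [-8.51 -0.92] 2.35 M table [-0.139  1.825] 0.043 open 47.9 q [ 9.981e-01  6.180e-02 -4.300e-03 -4.000e-04]
```

Emit:
jog_arm(rows=[[[0.0012,0,-0.0001],-0.004],[[0.0012,0,-0.0001],-0.0075],[[0.0012,0,-0.0001],-0.0075],[[0.0012,0,-0.0001],-0.0075]])

```text
clock: 10.62
tool_pos: [0.4873, -0.1573, 0.0853]
eef_rot: [0.998, 0.069, -0.005, -0.0]
contact_force: [-9.8, -3.0, 2.2]
opening: 0.54
```

```bash
python3 -c "
from h import *
st()"
```

```text
t 10.62 pos [ 0.4873 -0.1573  0.0853] yaw 0.1374 tab xy mm [-0.82 -5.11]
 F table [-10.11  -1.79] 2.16 M table [-0.251  2.133] -0.12 open 47.61 q [ 9.976e-01  6.860e-02 -5.000e-03 -4.000e-04]
```

Emit:
jog_arm(rows=[[[0,0,0],0.008],[[0,0,0],0.015],[[0,0,0],0.015],[[0,0,0],0.015]])

```text
clock: 10.95
tool_pos: [0.4872, -0.1568, 0.0854]
eef_rot: [0.999, 0.054, -0.005, -0.001]
contact_force: [-11.2, -1.4, 2.8]
opening: 0.543
```

```bash
python3 -c "
from h import *
st()"
```

```text
t 10.95 pos [ 0.4872 -0.1568  0.0854] yaw 0.1089 tab xy mm [-0.9  -4.66]
 F table [-11.25   0.  ] 2.78 M table [-0.031  2.156] 0.207 open 47.8 q [ 9.985e-01  5.440e-02 -5.200e-03 -6.000e-04]
```

Emit:
jog_arm(rows=[[[0,0,0],-0.0065],[[-0.001,0,0],-0.0065],[[-0.002,0,0.0],-0.0065],[[-0.0027,0,0],-0.0065],[[-0.0027,0,0],-0.0065]])

```text
clock: 11.37
tool_pos: [0.4872, -0.157, 0.0853]
eef_rot: [0.998, 0.061, -0.003, -0.0]
contact_force: [-6.3, -1.4, -0.1]
opening: 0.54
```

```bash
python3 -c "
from h import *
st()"
```

```text
t 11.37 pos [ 0.4872 -0.157   0.0853] yaw 0.1221 tab xy mm [-0.87 -4.85]
 F table [-6.43 -0.56] -0.11 M table [-0.12   1.437] 0.031 open 47.6 q [ 9.981e-01  6.100e-02 -3.200e-03 -3.000e-04]
```

Emit:
jog_arm(rows=[[[0,-0.0007,0],0],[[0,-0.0014,0],0],[[0,-0.002,0],0],[[0,-0.0027,0],0],[[0,-0.0027,0],0]])

```text
clock: 11.78
tool_pos: [0.4872, -0.1567, 0.0854]
eef_rot: [0.998, 0.06, -0.003, 0.001]
contact_force: [-6.5, -5.0, -1.5]
opening: 0.537
```

```bash
python3 -c "
from h import *
st()"
```

```text
t 11.78 pos [ 0.4872 -0.1567  0.0854] yaw 0.1203 tab xy mm [-0.9  -4.56]
 F table [-7.03 -4.17] -1.55 M table [-0.909  1.516] -0.008 open 47.34 q [ 9.982e-01  6.010e-02 -2.800e-03  8.000e-04]
```

Emit:
jog_arm(rows=[[[-0.0008,0,0],0],[[-0.0016,0,0],0],[[-0.002,0,0],0],[[-0.002,0,0],0]])

```text
clock: 12.12
tool_pos: [0.487, -0.1563, 0.0854]
eef_rot: [0.998, 0.061, -0.002, 0.001]
contact_force: [-5.2, -3.5, -3.5]
opening: 0.538
```

```bash
python3 -c "
from h import *
st()"
```

```text
t 12.12 pos [ 0.487  -0.1563  0.0854] yaw 0.1212 tab xy mm [-0.99 -4.13]
 F table [-5.6  -2.85] -3.51 M table [-0.686  1.083] 0.02 open 47.35 q [ 9.982e-01  6.050e-02 -1.600e-03  7.000e-04]
```

Emit:
jog_arm(rows=[[[-0.0003,-0.0007,0.0003],0],[[-0.0006,-0.0014,0.0003],0],[[-0.0006,-0.0021,0.0003],0],[[-0.0006,-0.0028,0.0003],0],[[-0.0006,-0.0028,0.0003],0]])

```text
clock: 12.53
tool_pos: [0.4867, -0.1542, 0.0853]
eef_rot: [0.998, 0.061, -0.001, 0.001]
contact_force: [-4.1, -3.9, -3.3]
opening: 0.542
```

```bash
python3 -c "
from h import *
st()"
```

```text
t 12.53 pos [ 0.4867 -0.1542  0.0853] yaw 0.1213 tab xy mm [-1.06 -2.01]
 F table [-4.54 -3.35] -3.26 M table [-0.617  1.004] 0.026 open 47.74 q [ 9.982e-01  6.060e-02 -1.200e-03  7.000e-04]
```

Emit:
jog_arm(rows=[[[0,-0.0006,0.0002],0],[[0,-0.0012,0.0002],0],[[0,-0.0018,0.0002],0],[[0,-0.0018,0.0002],0]])

```text
clock: 12.87
tool_pos: [0.4866, -0.1533, 0.0853]
eef_rot: [0.998, 0.06, -0.001, 0.001]
contact_force: [-4.2, -4.5, -2.6]
opening: 0.542
```

```bash
python3 -c "
from h import *
st()"
```

```text
t 12.87 pos [ 0.4866 -0.1533  0.0853] yaw 0.1209 tab xy mm [-1.06 -1.09]
 F table [-4.71 -3.95] -2.57 M table [-0.78   1.068] -0.036 open 47.77 q [ 0.9982  0.0604 -0.0011  0.001 ]
```

Emit:
jog_arm(rows=[[[0,-0.0006,0],0],[[0,-0.0012,0],0],[[0,-0.0018,0],0],[[0,-0.0018,0],0]])

```text
clock: 13.2
tool_pos: [0.4864, -0.152, 0.0853]
eef_rot: [0.998, 0.06, -0.001, 0.001]
contact_force: [-3.7, -3.7, -0.9]
opening: 0.54
```

```bash
python3 -c "
from h import *
st()"
```

```text
t 13.2 pos [ 0.4864 -0.152   0.0853] yaw 0.1208 tab xy mm [-1.09  0.26]
 F table [-4.17 -3.24] -0.9 M table [-0.804  0.994] 0.028 open 47.57 q [ 0.9982  0.0603 -0.0011  0.001 ]
```

Emit:
jog_arm(rows=[[[0,-0.0006,0],0],[[0,-0.0012,0],0],[[0,-0.0018,0],0],[[0,-0.0018,0],0]])

```text
clock: 13.53
tool_pos: [0.4862, -0.1506, 0.0853]
eef_rot: [0.998, 0.06, -0.001, 0.001]
contact_force: [-4.0, -4.2, -1.8]
opening: 0.538
```

```bash
python3 -c "
from h import *
st()"
```

```text
t 13.53 pos [ 0.4862 -0.1506  0.0853] yaw 0.1208 tab xy mm [-1.09  1.62]
 F table [-4.45 -3.63] -1.82 M table [-0.824  1.017] -0.012 open 47.41 q [ 0.9982  0.0603 -0.0011  0.001 ]
```

Emit:
jog_arm(rows=[[[0,-0.0006,0],0],[[0,-0.0012,0],0],[[0,-0.0018,0],0],[[0,-0.0018,0],0]])

```text
clock: 13.87
tool_pos: [0.4861, -0.1496, 0.0853]
eef_rot: [0.998, 0.06, -0.001, 0.001]
contact_force: [-3.5, -5.9, -2.8]
opening: 0.545
```

```bash
python3 -c "
from h import *
st()"
```

```text
t 13.87 pos [ 0.4861 -0.1496  0.0853] yaw 0.1206 tab xy mm [-1.05  2.61]
 F table [-4.25 -5.4 ] -2.78 M table [-0.997  1.076] 0.004 open 48.0 q [ 0.9982  0.0603 -0.001   0.0012]
```

Emit:
jog_arm(rows=[[[0,-0.0008,0],0],[[0,-0.0016,0],0],[[0,-0.0024,0],0],[[0,-0.0024,0],0]])

```text
clock: 14.2
tool_pos: [0.4861, -0.1495, 0.0854]
eef_rot: [0.998, 0.06, -0.001, 0.002]
contact_force: [-3.7, -8.1, -3.4]
opening: 0.544
```

```bash
python3 -c "
from h import *
st()"
```

```text
t 14.2 pos [ 0.4861 -0.1495  0.0854] yaw 0.1193 tab xy mm [-1.05  2.72]
 F table [-4.7  -7.56] -3.35 M table [-1.676  1.145] 0.152 open 47.93 q [ 9.982e-01  5.960e-02 -6.000e-04  2.300e-03]
```

Emit:
jog_arm(rows=[[[0,-0.0007,0.0001],-0.001],[[0,-0.0014,0.0002],-0.002],[[0,-0.0022,0.0003],-0.002],[[0,-0.003,0.0003],-0.002],[[0,-0.003,0.0003],-0.002],[[0,-0.003,0.0003],-0.002]])

```text
clock: 14.7
tool_pos: [0.4861, -0.1493, 0.0854]
eef_rot: [0.998, 0.061, -0.0, 0.004]
contact_force: [-4.0, -12.3, -2.4]
opening: 0.54
```

```bash
python3 -c "
from h import *
st()"
```

```text
t 14.7 pos [ 0.4861 -0.1493  0.0854] yaw 0.1212 tab xy mm [-1.04  2.92]
 F table [ -5.5  -11.74] -2.37 M table [-2.507  1.236] 0.065 open 47.56 q [ 9.982e-01  6.060e-02 -2.000e-04  3.600e-03]
```

Emit:
jog_arm(rows=[[[0,0,0],-0.0005],[[0,0,0],-0.0005],[[0,0.0015,0.0],-0.0005],[[0,0.003,0],-0.0005],[[0,0.0045,0],-0.0005],[[0,0.0045,0],-0.0005]])

```text
clock: 15.2
tool_pos: [0.4861, -0.1496, 0.0853]
eef_rot: [0.998, 0.062, -0.001, 0.002]
contact_force: [-5.5, -5.6, 0.3]
opening: 0.543
```

```bash
python3 -c "
from h import *
st()"
```

```text
t 15.2 pos [ 0.4861 -0.1496  0.0853] yaw 0.1248 tab xy mm [-1.04  2.69]
 F table [-6.14 -4.84] 0.27 M table [-1.132  1.131] -0.058 open 47.8 q [ 9.981e-01  6.230e-02 -9.000e-04  1.500e-03]
```

Emit:
jog_arm(rows=[[[-0.0007,0.0006,0],0.0008],[[-0.0014,0.0012,0],0.0008],[[-0.002,0.0018,0],0.0008],[[-0.002,0.0018,0],0.0008]])

```text
clock: 15.53
tool_pos: [0.486, -0.1496, 0.0852]
eef_rot: [0.998, 0.062, 0.0, 0.001]
contact_force: [-1.7, -6.0, -4.0]
opening: 0.543
```

```bash
python3 -c "
from h import *
st()"
```

```text
t 15.53 pos [ 0.486  -0.1496  0.0852] yaw 0.125 tab xy mm [-1.15  2.65]
 F table [-2.45 -5.76] -3.97 M table [-1.124  0.705] 0.028 open 47.82 q [9.98e-01 6.25e-02 2.00e-04 8.00e-04]
```

Emit:
jog_arm(rows=[[[0,0.0008,0.0002],0],[[0,0.0016,0.0003],0],[[0,0.002,0.0004],0],[[0,0.002,0.0004],0],[[0,0.002,0.0004],0]])

```text
clock: 15.95
tool_pos: [0.486, -0.1497, 0.0852]
eef_rot: [0.998, 0.063, -0.0, -0.0]
contact_force: [-3.2, -2.5, 2.6]
opening: 0.543
```

```bash
python3 -c "
from h import *
st()"
```

```text
t 15.95 pos [ 0.486  -0.1497  0.0852] yaw 0.1264 tab xy mm [-1.15  2.55]
 F table [-3.5  -2.08] 2.61 M table [-0.497  0.877] -0.052 open 47.87 q [ 9.98e-01  6.32e-02 -1.00e-04 -0.00e+00]
```

Emit:
jog_arm(rows=[[[0,0,-0.0002],0.001],[[0,0,-0.0002],0.001]])

```text
clock: 16.12
tool_pos: [0.4861, -0.1497, 0.0852]
eef_rot: [0.998, 0.062, -0.0, 0.0]
contact_force: [-3.2, -2.4, 1.7]
opening: 0.541
```

```bash
python3 -c "
from h import *
st()"
```

```text
t 16.12 pos [ 0.4861 -0.1497  0.0852] yaw 0.1247 tab xy mm [-1.13  2.56]
 F table [-3.43 -2.03] 1.67 M table [-0.474  0.782] 0.093 open 47.69 q [ 9.981e-01  6.230e-02 -1.000e-04  0.000e+00]
```

Emit:
jog_arm(rows=[[[0,0,0],0],[[0,0,0],0],[[0,0,0],0],[[0,0,0],0]], gripper=56)

```text
clock: 16.45
tool_pos: [0.4872, -0.1491, 0.0852]
eef_rot: [0.998, 0.063, 0.001, -0.0]
contact_force: [0.3, -0.6, 0.9]
opening: 0.637
```

```bash
python3 -c "
from h import *
st()
import cv2
a=snapshot('top');b=snapshot('side')
a=cv2.resize(a[190:250,310:370],None,fx=6.5,fy=6.5,interpolation=2);b=cv2.resize(b[190:250,265:325],None,fx=6.5,fy=6.5,interpolation=2)
cv2.imwrite('pics/p4.png',np.hstack([a,b])[:,:,::-1])"
```

```text
t 16.45 pos [ 0.4872 -0.1491  0.0852] yaw 0.1255 tab xy mm [0.11 3.01]
 F table [ 0.2  -0.61] 0.91 M table [-0.009  0.04 ] -0.017 open 56.11 q [ 9.98e-01  6.27e-02  9.00e-04 -2.00e-04]
```

View pics/p4.png

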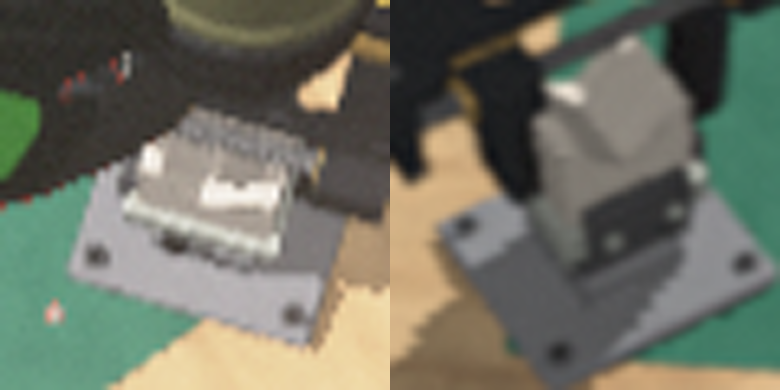

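Emit:
jog_arm(rows=[[[0,0,-0.008],0],[[0,0,-0.025],0],[[0,0,-0.06],0],[[0,0,-0.1],0],[[0,0,-0.15],0],[[0,0,-0.2],0],[[-0.05,0.05,-0.22],0],[[-0.1,0.1,-0.22],0],[[-0.14,0.14,-0.22],0],[[-0.17,0.18,-0.22],0],[[-0.17,0.2,-0.22],0],[[-0.17,0.2,-0.22],0],[[-0.17,0.2,-0.22],0],[[-0.17,0.2,-0.22],0]])

```text
clock: 17.72
tool_pos: [0.3785, -0.3138, 0.2503]
eef_rot: [0.998, 0.062, 0.0, -0.0]
contact_force: [1.5, -0.4, 0.4]
opening: 0.634
```

```bash
python3 -c "
from h import *
st()
import cv2
a=snapshot('top');b=snapshot('side')
cv2.imwrite('pics/s5.png',b[:,:,::-1]);cv2.imwrite('pics/t5.png',a[:,:,::-1])
a=cv2.resize(a[195:245,315:365],None,fx=8,fy=8,interpolation=2);b=cv2.resize(b[195:245,270:320],None,fx=8,fy=8,interpolation=2)
cv2.imwrite('pics/p5.png',np.hstack([a,b])[:,:,::-1])"
```

```text
t 17.72 pos [ 0.3785 -0.3138  0.2503] yaw 0.1247 tab xy mm [-128.28 -146.83]
 F table [ 1.39 -0.53] 0.42 M table [0.018 0.018] 0.022 open 55.85 q [ 9.981e-01  6.230e-02  3.000e-04 -3.000e-04]
```

View pics/p5.png

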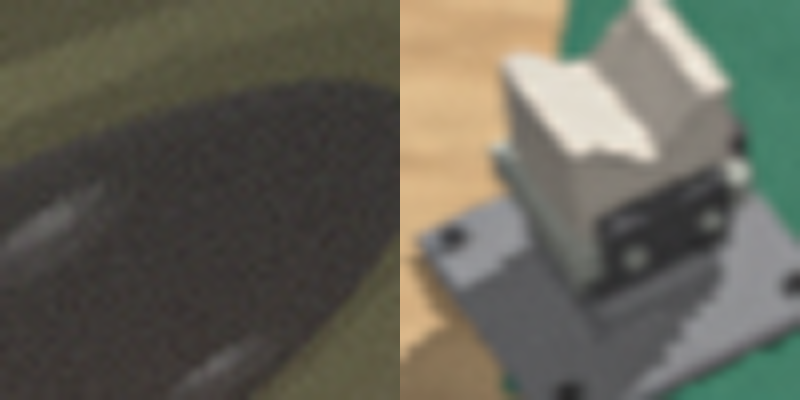

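View pics/s5.png

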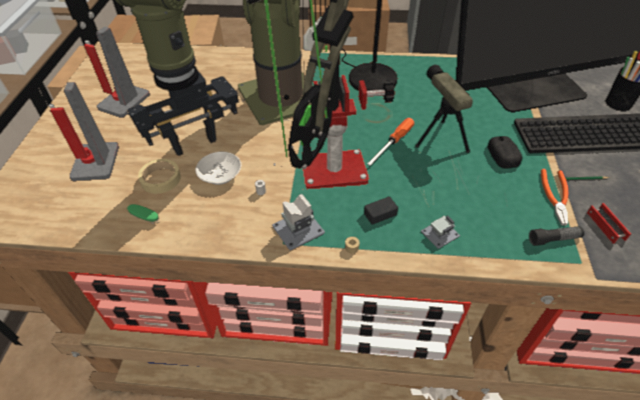

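Emit:
jog_arm(rows=[[[-0.05,0.05,0],0],[[-0.1,0.1,0],0],[[-0.15,0.15,0],0],[[-0.2,0.2,0],0],[[-0.25,0.25,0],0],[[-0.3,0.3,0],0],[[-0.3,0.34,0],0],[[-0.3,0.34,0],0],[[-0.3,0.34,0],0],[[-0.3,0.34,0],0],[[-0.3,0.34,0],0]])

```text
clock: 18.73
tool_pos: [0.1884, -0.5939, 0.2496]
eef_rot: [0.998, 0.063, 0.0, -0.001]
contact_force: [-0.6, 0.4, -0.7]
opening: 0.632
```

```bash
python3 -c "
from h import *
st()
import cv2
a=snapshot('top');b=snapshot('side')
C=np.array([.4875,-.1521,0]); yw=.1235
cb=C+rz(yw)@[-2.0e-3,2.6e-3,0]
print('net vee',[(n,mark_of('vee_centre',n)[:1],proj(n,cb+[0,0,.068])) for n in ('top','side')])
cv2.imwrite('pics/t6.png',a[:,:,::-1])
a=cv2.resize(a[195:245,315:365],None,fx=8,fy=8,interpolation=2);b=cv2.resize(b[195:245,270:320],None,fx=8,fy=8,interpolation=2)
cv2.imwrite('pics/p6.png',np.hstack([a,b])[:,:,::-1])"
```

```text
t 18.73 pos [ 0.1884 -0.5939  0.2496] yaw 0.1264 tab xy mm [-351.81 -401.03]
 F table [-0.57  0.51] -0.71 M table [0.049 0.005] -0.014 open 55.68 q [ 9.98e-01  6.32e-02  5.00e-04 -1.00e-03]
net vee [('top', [{'pixel': [213.0, 343.5], 'p': 0.79}], array([[343.61068532, 212.38691729]])), ('side', [{'pixel': [210.9, 296.4], 'p': 0.85}], array([[296.90262007, 208.04626537]]))]
```

View pics/p6.png

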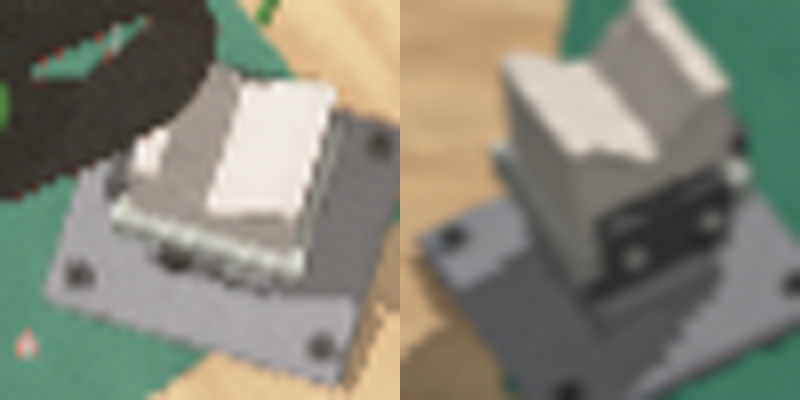

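View pics/t6.png

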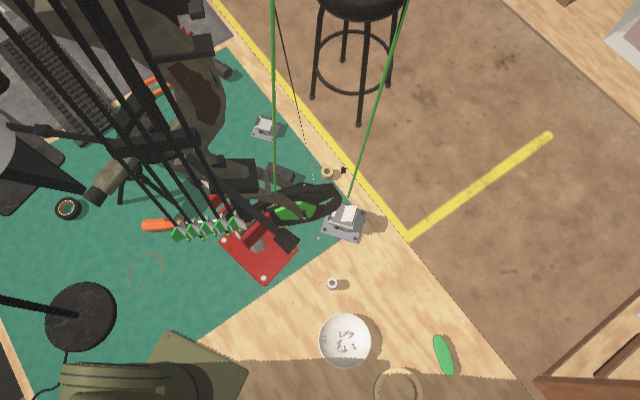

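The top view shows a narrow, even ledge along the -x edge (crop row about 235) and along the -y edge (crop column about 325). The block sits square, and the bushes and sanding block are where they were. Handing in.

```bash
python3 -c "
from plant import *
print(workorder.finish_job())"
```

```text
the job is handed in; nothing more can be done
None
```

The V-block is on the larger table, V upward and against both stops. I handed the job in at about 19 s of the 54 s allowed, with the arm clear of everything.

**How it went**
- **Placing:** I gripped the block across its y sides with the fingertips about 13 mm above its underside, so they passed over the side stop. I set it on the top clear of both stops.
- **Back stop:** I slid it until it bore on the stop and pressed at about 10–11 N. I then turned it slightly each way and read the moment to find the angle where it sits flush, about 0.122–0.125 rad. The vision estimate was 0.125 rad.
- **Side stop:** Keeping about 4–5 N on the back stop, I slid it sideways and pressed at about 12 N. I eased off to 2–3.5 N, opened the gripper and lifted straight up.

**Last checks**
- **Ledges:** Both views show an even ledge of roughly 4 mm on the block's -x and -y sides. The bushes and sanding block look unmoved.
- **Block position:** The network's vee centre agreed with my expected position within 1 px in the top view, but was 3 px off in row in the side view. That is within the scatter I had seen from it.
- **Stop position:** By touch the side stop is about 2.7 mm off nominal; the pictures had suggested about 1 mm.
- **Not smooth:** The first slide stuck, with about 6 N sideways and about 9 N down, until I raised the tool slightly. While pressing, the tool tilted by up to about 0.01 rad, but it was upright again before release.
- **Not measured:** Any gap under about a millimetre at the stops after release could not be seen.

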